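Lock the sliding plate of the sloped desk stand

TASK

On the sloped desk stand, slide the blue plate back down the slope, towards the yoke at its low end, until it stops with its brass eye between the two ears. Then take the red-knobbed pin from the wooden rest and pass it down through both ears and the eye until its knob sits flush on the upper ear, and let go. Leave the yellow-knobbed pin and the other things on the desk as they are.

Things in the scene. Friction and masses are not known exactly. Their poses are not given: they have to be found in the camera images.
- yoke: Fixed steel yoke, low end of the stand. Origin: bore centre on the upper ear's top face, 75 mm above the table. z: along the bore, out of the deck, 30 deg from vertical, leaning to the robot; x: up the slope; y: level. Along z, mm: upper ear 0 to -8, slot -8 to -16, lower ear -16 to -24, then free. Upper ear 36 (x) by 48 (y) mm. Both bores 12 mm wide, chamfered 1 mm
- stand: Fixed grey desk stand, deck sloping 30 deg, rising away from the robot. Origin on the table straight under the yoke's, z up, same yaw. In the yoke's frame, mm: deck to x = 254; side rails at y = +-62 to 72, top at z = -2; an aluminium hood, top at z = -2, over x = 165 to 254 hides the plate's upper end, so the plate is moved by pressing on its bare top
- plate_mid (a point): Middle of the black rubber patch (85 mm along the slope, 90 across) on the blue plate's flat top. Moves with the plate: at yoke x = 100 mm + joint plate, y = 0, z = -9 mm. Plate 6 mm thick, 120 wide, 140 long (62 mm down the slope of this point to 78 up). A brass tongue 30 mm wide sticks out down the slope; its 13 mm eye is 100 mm from this point
- plate (a joint): Travel of the blue plate up the slope, m: 0 = home, against its end stop, eye in line with the bore; up to 0.062. It slides along yoke x with about 3.5 N of dry friction (it weighs 0.35 kg), stays where it is left, and does not give when pressed. Some 15 N of pressing, dragged briskly, takes it along, though fingertips creep on it: drag 3 cm farther than its travel, look, and repeat if short
- pin: Loose clevis pin, about 60 g: red round knob 22 mm diameter, 36 mm tall, on a steel shank 10 mm diameter, 44 mm long, its last 4 mm tapered to 6 mm. Origin: on the axis at the shoulder (underside of the knob); z along the axis towards the knob's top. Starts upright in either bore of the rest, shoulder on the rest's top
- spare: Loose spare pin, not to be used: same knob in yellow, shank only 22 mm long. Stands in the other bore, 70 mm away. Origin and axes as the red pin's
- rest: Fixed wooden block 50 x 125 x 60 mm tall, with two 13 mm upright bores 52 mm deep at y = -35 and +35 mm in its frame. Origin: centre of its underside, z up. Stands to the left or right of the stand
- tape: Loose tape dispenser, 55 x 125 x 75 mm tall, origin centre of underside; on the other side of the stand from the rest
- mug: Loose white mug, 80 mm wide, 95 mm tall, origin centre of underside
- stapler: Loose red stapler, 40 x 150 x 61 mm tall, origin centre of underside
- calculator: Loose desk calculator, 150 x 90 x 19 mm, origin centre of underside
- clip_jar: Loose glass jar, 60 mm wide, 75 mm tall, origin centre of underside

How it is judged (in metres and radians):
On the way:
1. the blue plate is home against its stop (joint plate below 4 mm) (value of joint plate below 0.004 m), for 0.2 s.
At the end, for the whole second after the job is handed in: The plate is home (joint plate below 4 mm); the red pin stands in the bore through both ears and the eye: its shoulder within 3 mm of the upper ear's top face and 4 mm of the bore's centre, its axis within 0.15 rad of the bore's; the pin is released and at rest (value of joint plate below 0.004 m and z of pin in the frame of yoke between -0.004 and 0.003 m and x of pin in the frame of yoke between -0.004 and 0.004 m and y of pin in the frame of yoke between -0.004 and 0.004 m and angle between the z axis of pin and the z axis of yoke, either way round below 0.15 rad and linear speed of pin below 0.02 m/s); the robot touches nothing.
It fails at once if the yellow pin is shifted by more than 30 mm (distance of spare from where it was at the start of the episode above 0.03 m).
It fails at once if the tape dispenser, mug, stapler, calculator or jar is shifted by more than 30 mm (distance of any of tape, mug, stapler, calculator, clip_jar from where it was at the start of the episode above 0.03 m).
It also fails if it takes over 72 s, if anything falls off the work surface, if the arm or the gripper's body presses on something with over 40 N, if the wrist force passes 120 N, or if a joint passes its speed limit or range.

ROBOT

A 6-joint arm with a two-finger parallel gripper is mounted at the origin on the work surface. World frame = base frame: x ahead of the robot, y to its left, z up, the work surface at z = 0. Lengths are in mm, angles in degrees, forces in N, time in s.
With the tool pointing down it reaches from about 300 to 850 mm from the base axis. Payload 4.2 kg.
Tool frame: the origin (TCP) lies between the finger pads; the fingertips stand 25 mm ahead of it and the grasp point (between the pads) lies 6 mm ahead of it; x points along the fingers, y is the direction in which the jaws open and shut, and the axes are right-handed (so a half turn about x gives the same grasp; the last joint's range is limited). The gripper opens to 91 mm and grips with 3 to 60 N. Pads are 32 mm wide; open, the fingers measure 118 mm over their backs; the gripper's body (76 mm by 178 mm) begins 60 mm behind the grasp point.
Start: joints at [-75.516, 18.312, 89.639, -0, 72.044, -1.146], TCP at [154.924, -553.75, 238.976] pointing down, gripper open.
Joint ranges: [-177.97, 177.97], [-48.28, 115.42], [12.27, 149.76], [-77.06, 257.06], [2.81, 150.46], [-146.56, 146.56]. Speed limits (degrees/s): [147.25, 147.25, 180, 180, 180, 180].

INTERFACE

Orientations are given as [roll, pitch, yaw] about the fixed x, y, z axes, in that order (R = Rz(yaw) Ry(pitch) Rx(roll)).
In Python, from workcell import env gives the robot as it stands.
- The arm moves only by the tool jog_arm, never from a script. Its argument "plan" is one flat list of numbers, 4 for each row, row after row: the shift along the tool's x, y, z in cm, then the turn about the tool's x in units of 6 degrees (1.0 is 6 degrees). In form: [tx, ty, tz, turn, tx, ty, tz, turn, ...]. A call has 1 to 12 rows; each row shifts and turns the commanded pose from where the row before left it, along the tool's axes as they then stand; what a row does not reach is not made up. A row lasts 1/12 s, in which the tool goes at most 41.7 mm and 7.16 degrees, less where a joint would pass 70% of its speed; a pose out of reach is approached as far as the arm can. A call with a gripper value outside its range is refused whole. "claw" is the finger opening in cm, from 0 to 9.12, set as the call begins (left out, the last holds). The fingers move at their own pace and stop on an object; "newtons" is the grip in N (left out, the last holds). Time passes only in rows, so rows that do not move let the fingers close. It gives the time, the measured TCP pose, the force and the opening at its end, in the units of the state.
- env.state(): the state, without advancing time (a new reading comes with each control period).
- env.grab_frame(name): name is "scene" or "top" or "wrist"; returns the picture (384x512x3 uint8, red, green, blue); there is no depth.
- env.calibration(name): a dict with "vertical_fov" (degrees; the focal length in pixels is half the picture's height over the tangent of half this angle, whatever the lens; pixels are square), "cx", "cy" (the principal point, pixels), "origin" and "orientation" of the camera in the world; the wrist camera has in their place "T_tool_cam" (4x4, takes a point from camera to tool coordinates, whose origin is the TCP and whose axes are the tool frame's). Camera axes: x right, y down, z forward; pixel columns grow to the right and rows downward; lengths in mm; the calibration is good to about 2 mm. The wrist camera is an equidistant fisheye: a pixel r from the principal point sees the ray r / f radians off the axis. A picture is of the moment at which its call begins: read the wrist's pose just before it. calibration takes no time and is no camera call.
- env.job_done(): hands the job in, once; it reports no verdict.
The state is a dict: "time_s": time; "qpos": joint angles; "qvel": joint speeds; "effort": joint torques, N m; "ee_pos": TCP position; "ee_rot": TCP orientation; "force": force on the tool from outside, world axes, zero at the start; "torque": the same for the moment, N m; "gripper_width": finger opening in mm.
Only numpy, scipy, OpenCV 4.12 (cv2) and the standard library are available. Lean on these libraries where they do the work, as an engineer would, in place of code of your own. Each camera call takes 0.05 s, during which the arm holds its last target.

## Working session

There is one attempt and no reset: what is moved stays moved. The work goes in short steps, Python scripts to look and compute and a tool call to move; the robot and the scene stay as the last step left them, time stands still between calls to the robot, and variables do not carry over. Pictures are saved under pics/ and viewed, and the job is handed in when it is done.

Besides the shell and the picture viewer there is one more tool, called after "Request:" by a JSON object that holds its "op" and its "data". jog_arm: Moves the arm, as the interface text tells. Its arguments: {"type":"object","properties":{"plan":{"type":"array"},"claw":{"type":"number"},"newtons":{"type":"number"}},"required":["plan"]}

```bash
ls; mkdir -p pics
python3 - <<'E'
from workcell import env
import cv2
for n in("scene","top","wrist"):
    f=env.grab_frame(n); cv2.imwrite(f"pics/a_{n}.png",f[:,:,::-1]); print(n,env.calibration(n))
s=env.state(); print(s)
E
```

```text
pics
scene {'vertical_fov': 55.440329800069975, 'cx': 257.1958842545165, 'cy': 193.6904308402357, 'origin': array([1113.57726635,  586.70908437,  823.62617003]), 'orientation': array([-131.93464325,    0.34344872,  134.87243723])}
top {'vertical_fov': 42.8146121293496, 'cx': 256.02102531895645, 'cy': 184.792301413451, 'origin': array([ 1.78433318e+02, -1.13059425e-01,  1.66459863e+03]), 'orientation': array([-1.66746089e+02, -6.71914860e-02, -8.77638242e+01])}
wrist {'vertical_fov': 65.70646984690485, 'cx': 254.01775095244415, 'cy': 191.22075120713004, 'T_tool_cam': array([[ 3.56125528e-04, -2.69181909e-01,  9.63089286e-01,
        -1.46109547e+02],
       [ 9.99999886e-01, -2.10737858e-04, -4.28675007e-04,
        -2.47783667e-01],
       [ 3.18350930e-04,  9.63089329e-01,  2.69181804e-01,
        -7.58711065e+01],
       [ 0.00000000e+00,  0.00000000e+00,  0.00000000e+00,
         1.00000000e+00]])}
{'time_s': 0.15, 'qpos': array([-7.55158960e+01,  1.83423346e+01,  8.96894962e+01, -1.88946976e-04,
        7.20402178e+01, -1.14635669e+00]), 'qvel': array([ 0.02065155, -0.07967015, -0.17849072, -0.08154034, -0.06873809,
        0.05565108]), 'effort': array([ 6.17185628e-05, -4.12774730e+01, -2.32155222e+01,  7.27591873e-02,
        4.33149410e-02, -8.65409947e-05]), 'ee_pos': array([ 154.83844545, -553.4262092 ,  238.32810247]), 'ee_rot': array([-91.00347925,  89.9279511 , 104.62703978]), 'force': array([ 0.02182051,  0.65476455, -0.49203382]), 'torque': array([ 0.03993151, -0.03683412,  0.01022871]), 'gripper_width': 91.61947719534906}
```

View pics/a_scene.png

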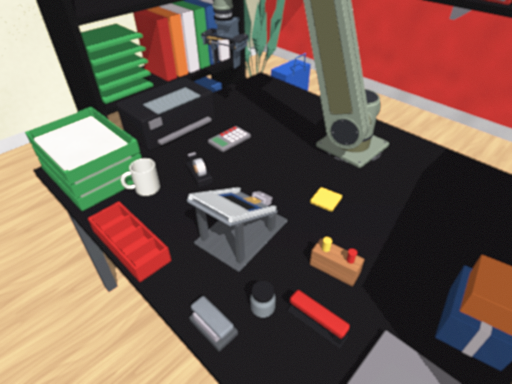

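View pics/a_top.png

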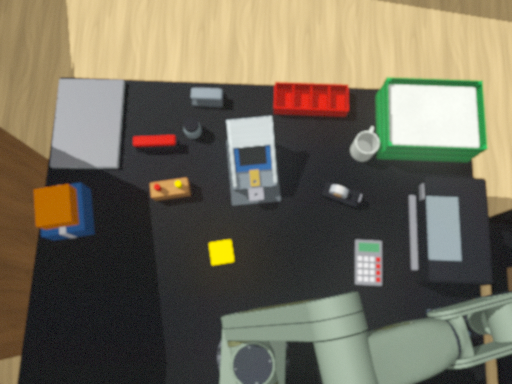

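View pics/a_wrist.png

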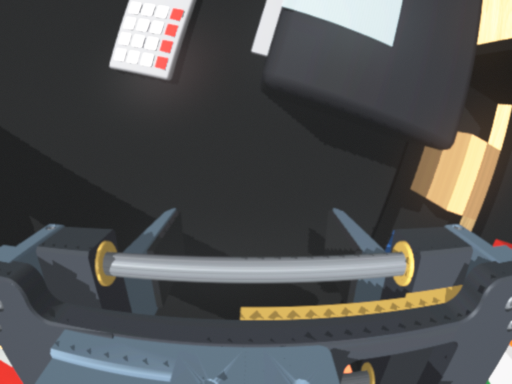

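```bash
cat > h.py <<'E'
import numpy as np, cv2
from scipy.spatial.transform import Rotation as R
from workcell import env
def rot(rpy): return R.from_euler('xyz',rpy,degrees=True).as_matrix()
def tool():
    s=env.state(); return s, rot(s['ee_rot']), np.array(s['ee_pos'])
def cam(name, pose=None):
    c=env.calibration(name); f=192/np.tan(np.radians(c['vertical_fov'])/2)
    if name=='wrist':
        Rt,p=pose; T=c['T_tool_cam']; return f,c['cx'],c['cy'],Rt@T[:3,:3],Rt@T[:3,3]+p
    return f,c['cx'],c['cy'],rot(c['orientation']),np.array(c['origin'])
def ray(name,u,v,pose=None):
    f,cx,cy,Rc,o=cam(name,pose); x,y=u-cx,v-cy
    if name=='wrist':
        r=np.hypot(x,y); th=r/f; d=np.array([np.sin(th)*x/max(r,1e-9),np.sin(th)*y/max(r,1e-9),np.cos(th)])
    else: d=np.array([x/f,y/f,1]); 
    return o,Rc@(d/np.linalg.norm(d))
def onz(name,u,v,z,pose=None):
    o,d=ray(name,u,v,pose); return o+d*(z-o[2])/d[2]
def onplane(name,u,v,p0,n,pose=None):
    o,d=ray(name,u,v,pose); return o+d*np.dot(p0-o,n)/np.dot(d,n)
def proj(name,P,pose=None):
    f,cx,cy,Rc,o=cam(name,pose); q=Rc.T@(np.array(P)-o)
    if name=='wrist':
        r=np.hypot(q[0],q[1]); th=np.arctan2(r,q[2]); return cx+f*th*q[0]/r, cy+f*th*q[1]/r
    return cx+f*q[0]/q[2], cy+f*q[1]/q[2]
def snap(name,fn):
    s=env.state(); Rt,p=rot(s['ee_rot']),np.array(s['ee_pos'])
    f=env.grab_frame(name)[:,:,::-1].copy(); cv2.imwrite('pics/'+fn+'.png',f); np.save('pics/'+fn+'.npy',np.r_[Rt.ravel(),p]); return f,(Rt,p)
def load(fn):
    a=np.load('pics/'+fn+'.npy'); return cv2.imread('pics/'+fn+'.png'),(a[:9].reshape(3,3),a[9:])
E
python3 - <<'E'
from h import *
im=cv2.imread('pics/a_top.png'); 
cv2.imwrite('pics/a_topz.png',cv2.resize(im[90:220,130:330],None,fx=4,fy=4,interpolation=cv2.INTER_CUBIC))
for nm,u,v,z in [('red',157,187,96),('yel',179,184,96),('yoke',256,192,75),('mug',365,143,95),('jar',193,130,75),('tape',345,194,50),('hoodTL',227,120,190),('hoodTR',272,117,190)]:
    print(nm,onz('top',u,v,z).round())
print(tool()[1].round(3))
E
```

```text
red [527. 337.  96.]
yel [540. 266.  96.]
yoke [528.  12.  75.]
mug [ 707. -348.   95.]
jar [737. 236.  75.]
tape [ 538. -288.   50.]
hoodTL [734. 113. 190.]
hoodTR [750. -31. 190.]
[[-0.     0.269 -0.963]
 [ 0.001 -0.963 -0.269]
 [-1.    -0.001 -0.   ]]
```

View pics/a_topz.png

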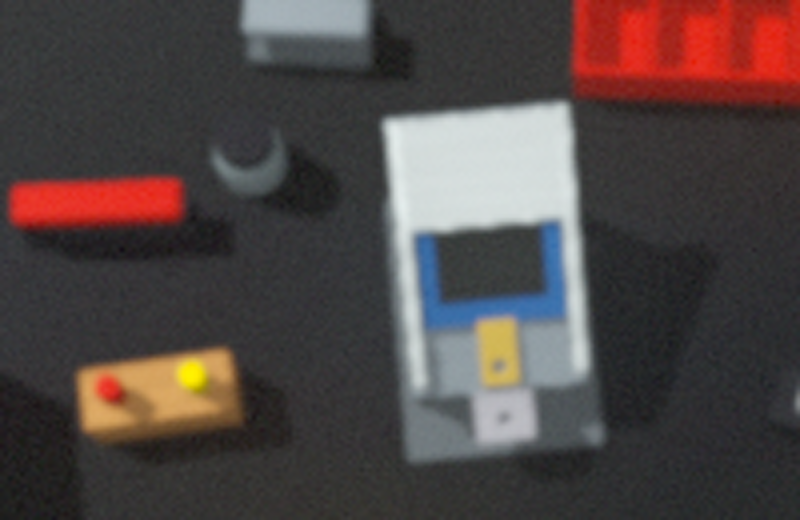

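Request:
{"op": "jog_arm", "data": {"plan": [0,0,0,1,0,0,0,0.55,-0.33,-2.6,-2.55,0,-0.33,-2.6,-2.55,0,-0.33,-2.6,-2.55,0,-0.33,-2.6,-2.55,0,-0.33,-2.6,-2.55,0,-0.33,-2.6,-2.55,0,-0.33,-2.6,-2.55,0,-0.33,-2.6,-2.55,0,-0.33,-2.6,-2.55,0,-0.33,-2.6,-2.55,0]}}

```text
time_s: 1.15
ee_pos: [380.3, -265.5, 272.0]
ee_rot: [-20.3, 90.0, 166.0]
force: [0.7, -0.7, -0.2]
gripper_width: 91.1
```

Request:
{"op": "jog_arm", "data": {"plan": [-0.33,-2.6,-2.55,0,-0.33,-2.6,-2.55,0,-0.33,-2.6,-2.55,0,-0.33,-2.6,-2.55,0,-0.33,-2.6,-2.55,0,-0.33,-2.6,-2.55,0,-0.33,-2.6,-2.55,0,-0.33,-2.6,-2.55,0,-0.33,-2.6,-2.55,0,-0.33,-2.6,-2.55,0,0,0,0,0,0,0,0,0], "claw": 0}}

```text
time_s: 2.15
ee_pos: [605.0, 20.8, 303.9]
ee_rot: [5.9, 89.9, -167.6]
force: [-0.3, -0.1, -0.6]
gripper_width: 14.1
```

Run:
```python
from h import *
f,p=snap('wrist','b_wrist'); print(p, env.state()['time_s'],env.state()['force'],env.state()['gripper_width'])
cv2.imwrite('pics/b_z.png',cv2.resize(f,(800,600),interpolation=cv2.INTER_CUBIC))
```

```text
(array([[-1.53932278e-03,  1.13083708e-01, -9.93584272e-01],
       [-3.38825257e-04, -9.93585451e-01, -1.13083317e-01],
       [-9.99998758e-01,  1.62579719e-04,  1.56776433e-03]]), array([605.0117019 ,  20.75455382, 303.93187283])) 2.2 [-0.07725791  0.27240282 -0.08315287] 10.203961764914066
```

View pics/b_z.png

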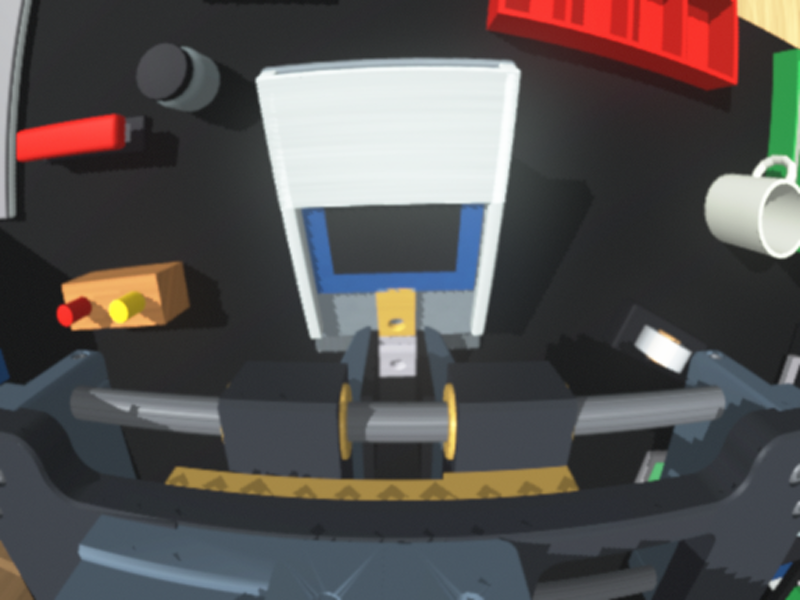

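Run:
```python
from h import *
f,p=load('b_wrist')
cv2.imwrite('pics/b_c1.png',cv2.resize(f[170:250,170:340],None,fx=4.7,fy=4.7,interpolation=cv2.INTER_CUBIC))
cv2.imwrite('pics/b_c2.png',cv2.resize(f[150:225,20:140],None,fx=6,fy=6,interpolation=cv2.INTER_CUBIC))
```

```text
(no output)
```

View pics/b_c1.png

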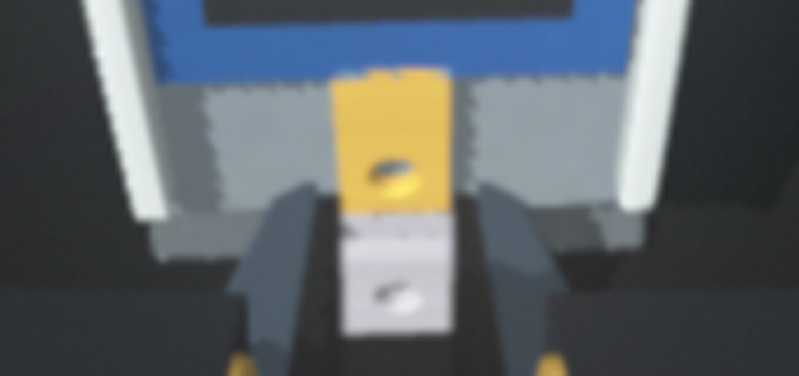

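View pics/b_c2.png

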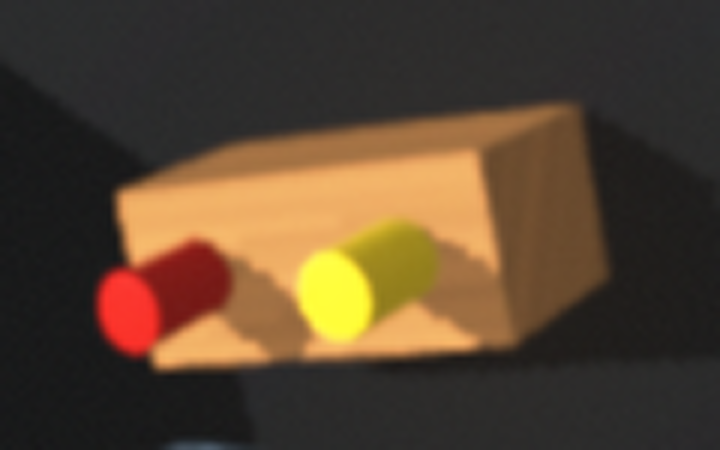

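Run:
```python
from h import *
f,p=load('b_wrist')
Y=onz('wrist',254.9,233.2,75,p); print('yoke',Y, 'top',onz('top',256,194,75))
r=onz('wrist',41.5,202,96,p); y=onz('wrist',76,199.3,96,p); print('red',r,'yel',y,np.linalg.norm(r-y))
# yaw from inner rail/plate edges: plane z=-9 patch corners
hsv=cv2.cvtColor(f,cv2.COLOR_BGR2HSV)
for yaw in (6.3,):
    c,s=np.cos(np.radians(yaw)),np.sin(np.radians(yaw))
    xh=np.array([c,s,0]);yy=np.array([-s,c,0]); xs=xh*np.cos(np.pi/6)+np.array([0,0,.5]); n=np.cross(xs,yy)
    def yk(u,v,z): 
        P=onplane('wrist',u,v,Y+n*z,n,p)-Y; return np.array([P@xs,P@yy,P@n]).round(1)
    print('eye',yk(254.3,207.9,-9))
    for u,v in [(332,205),(442,206),(340,272),(465,272)]: # patch corners in 800 img
        print('patch',yk(u/1.5625,v/1.5625,-9))
    for u,v in [(258,80),(519,68),(311,338),(481,336),(297,208),(493,205)]: print('rail',yk(u/1.5625,v/1.5625,-2))
```

```text
yoke [516.39077557   9.82641433  75.        ] top [521.25244847  11.47779044  75.        ]
red [528.22707165 337.8056043   96.        ] yel [541.21346822 268.65995228  96.        ] 70.3545854226797
eye [42.7  1.  -9. ]
patch [160.8  44.   -9. ]
patch [160.  -27.7  -9. ]
patch [101.4  43.3  -9. ]
patch [101.8 -48.6  -9. ]
rail [251.5  77.8  -2. ]
rail [258.1 -63.6  -2. ]
rail [33.2 73.2 -2. ]
rail [ 36.5 -68.6  -2. ]
rail [163.7  65.8  -2. ]
rail [166.4 -59.7  -2. ]
```

Request:
{"op": "jog_arm", "data": {"plan": [0,0,0,-0.18,3,0,-0.6,0,3,0,-0.6,0,3,0,-0.6,0,3,-0.1,-0.6,0,0.7,0,0,0,0,0,0,0,0,0,0,0], "claw": 0}}

```text
time_s: 2.87
ee_pos: [628.1, 22.6, 179.1]
ee_rot: [162.6, 89.9, -10.0]
force: [-0.0, -0.3, 0.5]
gripper_width: 0.2
```

Run:
```python
from h import *
f,p=snap('wrist','c_wrist'); print(p[1], env.state()['time_s'],env.state()['force'],env.state()['gripper_width'])
cv2.imwrite('pics/c_z.png',cv2.resize(f,(800,600),interpolation=cv2.INTER_CUBIC))
```

```text
[628.14733706  22.55179803 179.1334265 ] 2.9167 [ 1.13720238 -0.18484219  0.7694869 ] 0.5580764247564094
```

View pics/c_z.png

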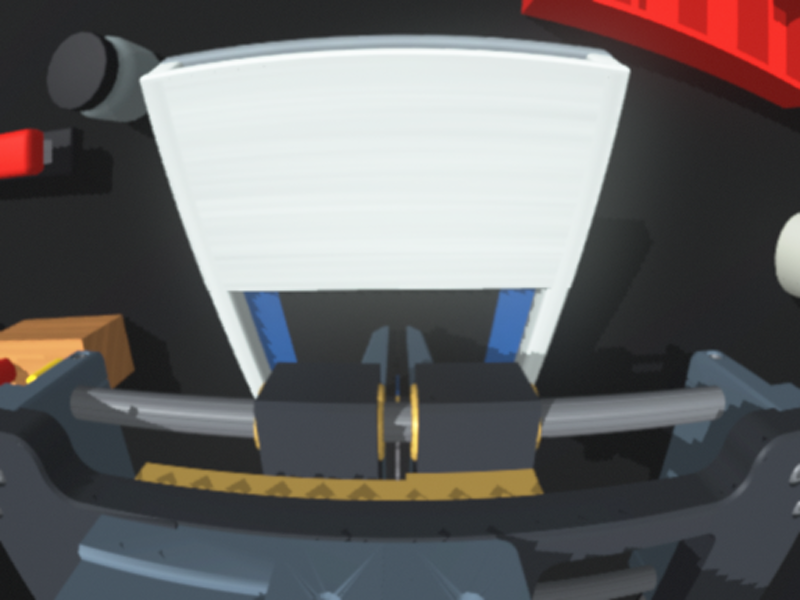

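Request:
{"op": "jog_arm", "data": {"plan": [1.0,0,0,0,0.2,0,0,0,0.2,0,0,0,0,0,0,0]}}

```text
time_s: 3.25
ee_pos: [628.1, 23.4, 164.1]
ee_rot: [146.3, 90.0, -26.3]
force: [-0.4, 0.4, 0.6]
gripper_width: 0.4
```

Request:
{"op": "jog_arm", "data": {"plan": [0.2,0,0,0,0.2,0,0,0,0,0,0,0]}}

```text
time_s: 3.5
ee_pos: [627.2, 23.2, 162.4]
ee_rot: [32.9, 89.9, -139.7]
force: [-5.7, -1.1, 11.6]
gripper_width: 0.1
```

Request:
{"op": "jog_arm", "data": {"plan": [0.1,0,0,0,0.65,0,1.08,0,0.63,0,1.08,0,0.63,0,1.08,0,0.63,0,1.08,0,0.63,0,1.08,0,0.63,0,1.08,0]}}

```text
time_s: 4.08
ee_pos: [573.9, 15.7, 130.7]
ee_rot: [175.1, 88.3, 2.5]
force: [3.7, 1.2, 36.5]
gripper_width: 0.5
```

Request:
{"op": "jog_arm", "data": {"plan": [-2,0,0,0,-3.5,0,-1,0,-3.5,0,-2,0,-3.5,0,-2,0,0,0,0,0,0,0,0,0]}}

```text
time_s: 4.58
ee_pos: [615.3, 21.7, 248.3]
ee_rot: [172.8, 89.7, 0.2]
force: [-1.0, 0.7, -0.9]
gripper_width: 0.4
```

Run:
```python
from h import *
f,p=snap('wrist','d_wrist'); print(p[1], env.state()['time_s'],env.state()['force'])
cv2.imwrite('pics/d_z.png',cv2.resize(f[100:292,126:382],(800,600),interpolation=cv2.INTER_CUBIC))
```

```text
[615.31417654  21.69596863 248.32336682] 4.6333 [-0.64158566  0.17134084 -0.69514083]
```

View pics/d_z.png

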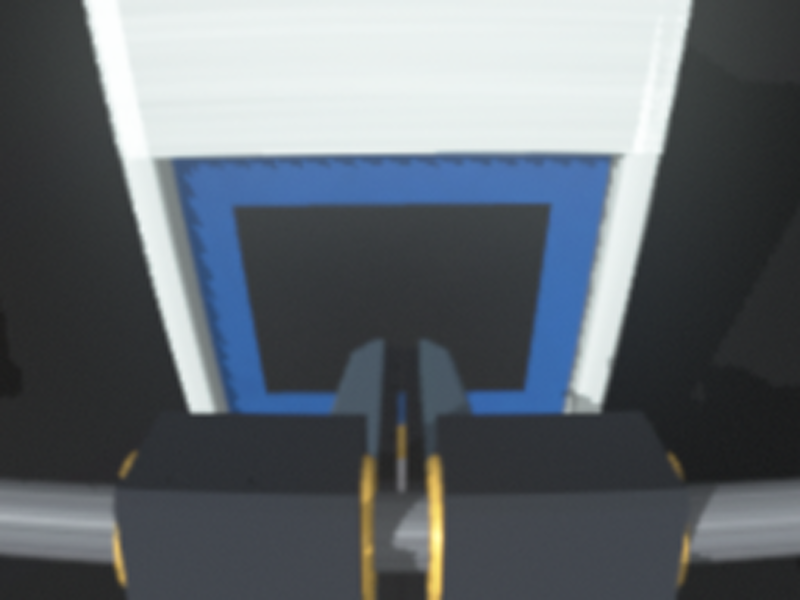

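```bash
cat >> h.py <<'E'
def yframe(Y,yaw):
    c,s=np.cos(np.radians(yaw)),np.sin(np.radians(yaw))
    xh=np.array([c,s,0]);yy=np.array([-s,c,0]); xs=xh*np.cos(np.pi/6)+np.array([0,0,.5]); return np.array([xs,yy,np.cross(xs,yy)])
def yk(u,v,z,p,Y,yaw):
    F=yframe(Y,yaw); return (F@(onplane('wrist',u,v,Y+F[2]*z,F[2],p)-Y)).round(1)
E
python3 - <<'E'
from h import *
f,p=load('d_wrist'); Y=np.array([516.4,9.8,75.])
for x,y,z in [(235,205,-9),(550,205,-9),(267,390,-9),(524,390,-9),(130,157,-2),(660,152,-2),(84,0,-2),(692,0,-2)]:
    print(x,y,yk(126+x/3.125-.0,100+y/3.125,z,p,Y,7.6))
E
```

```text
235 205 [142.8  45.6  -9. ]
550 205 [142.4 -43.5  -9. ]
267 390 [58.8 45.3 -9. ]
524 390 [ 58.4 -43.9  -9. ]
130 157 [166.1  70.5  -2. ]
660 152 [167.1 -69.8  -2. ]
84 0 [213.7  73.4  -2. ]
692 0 [212.7 -70.1  -2. ]
```

Request:
{"op": "jog_arm", "data": {"plan": [0.2,-3.6,-0.31,0,0.2,-3.6,-0.31,0,0.2,-3.6,-0.31,0,0.2,-3.6,-0.31,0,0.2,-3.6,-0.31,0,0.2,-3.6,-0.31,0,0.2,-3.6,-0.31,0,0.2,-3.6,-0.31,0,0.2,-3.6,-0.31,0,0,0,0,0,0,0,0,0], "claw": 4.4}}

```text
time_s: 5.55
ee_pos: [597.5, 347.5, 225.1]
ee_rot: [25.5, 89.7, -146.9]
force: [0.3, -0.4, -0.5]
gripper_width: 43.8
```

Run:
```python
from h import *
f,p=snap('wrist','e_wrist'); print(p, env.state()['time_s'],env.state()['qpos'],env.state()['gripper_width'])
cv2.imwrite('pics/e_z.png',cv2.resize(f[130:274,158:350],(800,600),interpolation=cv2.INTER_CUBIC))
```

```text
(array([[-0.00430826,  0.13209207, -0.99122809],
       [-0.00280484, -0.99123499, -0.1320808 ],
       [-0.99998679,  0.0022112 ,  0.004641  ]]), array([597.54357129, 347.47540086, 225.09560512])) 5.6 [ 2.91221927e+01  2.95380030e+01  7.35231678e+01 -4.56897434e-02
  7.71947635e+01  1.11642650e+02] 43.797681057316396
```

View pics/e_z.png

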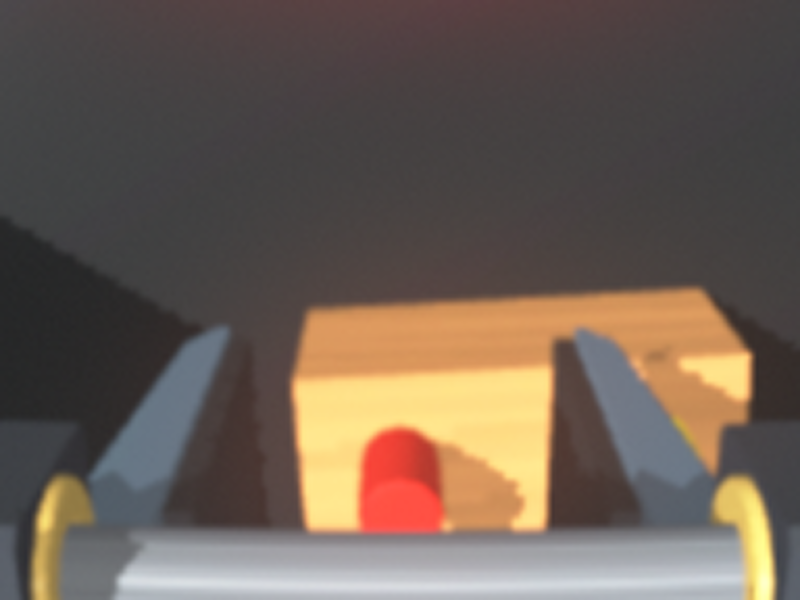

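Run:
```python
from h import *
f,p=load('e_wrist')
for u,v,z in [(254.5,252.9,96),(254.5,244.7,96),(254,232.5,60)]: 
    P=onz('wrist',u,v,z,p); print(P, 'tool',p[0].T@(P-p[1]))
print('w', onz('wrist',158+360/4.167,252.9,96,p)-onz('wrist',158+443/4.167,252.9,96,p))
```

```text
[529.97738113 338.04787096  96.        ] tool [129.4114348    0.13448399  67.61956885]
[539.43950166 339.31185572  96.        ] tool [129.36712423   0.13144915  58.07350108]
[537.22894888 339.47207378  60.        ] tool [165.37572277  -0.39896415  60.07642546]
w [-2.70089099 20.49255015  0.        ]
```

Request:
{"op": "jog_arm", "data": {"plan": [0,0,3.5,0,0,0,3.45,0,3,0,0,0,3,0,0,0,3,0,0,0,2,0,0,0,1.5,0,0,0,0.8,0,0,0,0,0,0,0,0,0,0,0]}}

```text
time_s: 6.43
ee_pos: [530.7, 336.5, 95.1]
ee_rot: [67.3, 90.0, -105.4]
force: [0.8, 0.3, -0.2]
gripper_width: 44.1
```

Run:
```python
from h import *
f,p=snap('wrist','f_wrist'); print(p[1], env.state()['time_s'],env.state()['force'])
g,_=snap('scene','f_scene')
cv2.imwrite('pics/f_z.png',np.vstack([cv2.resize(f[164:308,158:350],(400,300),interpolation=cv2.INTER_CUBIC),cv2.resize(g[215:299,281:393],(400,300),interpolation=cv2.INTER_CUBIC)]))
```

```text
[530.69115748 336.46239355  95.13622408] 6.4833 [ 1.1171289   0.26825632 -0.23103623]
```

View pics/f_z.png

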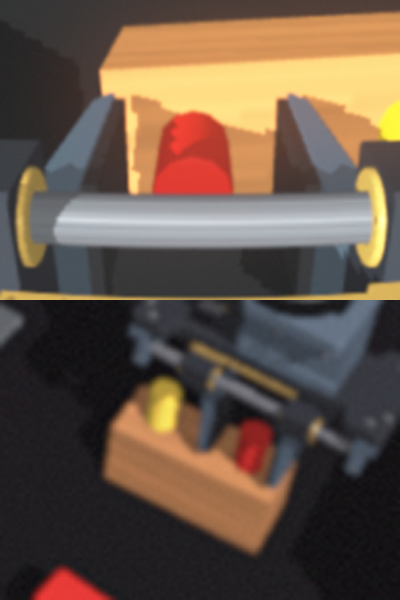

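Request:
{"op": "jog_arm", "data": {"plan": [0.25,0,0.25,0,0,0,0,0,0,0,0,0,0,0,0,0,0,0,0,0,0,0,0,0], "claw": 1.2, "newtons": 10}}

```text
time_s: 7.03
ee_pos: [528.0, 337.3, 92.8]
ee_rot: [-151.3, 90.0, 36.1]
force: [-0.6, -0.2, 4.0]
gripper_width: 21.4
```

Request:
{"op": "jog_arm", "data": {"plan": [-1,0,0,0,-1,0,0,0,-1,0,0,0,-0.8,0,0,0,0,0,0,0,0,0,0,0]}}

```text
time_s: 7.53
ee_pos: [528.3, 337.2, 131.4]
ee_rot: [-162.5, 89.9, 24.9]
force: [-0.1, 0.7, -0.9]
gripper_width: 21.8
```

Run:
```python
from h import *
f,p=snap('wrist','g_wrist'); print(p[1], env.state()['time_s'],env.state()['force'],env.state()['gripper_width'])
g,_=snap('scene','g_scene')
cv2.imwrite('pics/g_z.png',np.vstack([cv2.resize(f[164:308,158:350],(400,300),interpolation=cv2.INTER_CUBIC),cv2.resize(g[215:299,281:393],(400,300),interpolation=cv2.INTER_CUBIC)]))
```

```text
[528.26043374 337.19140475 131.35761853] 7.5833 [-0.1147011   0.37732738 -0.76425543] 21.753480221414833
```

View pics/g_z.png

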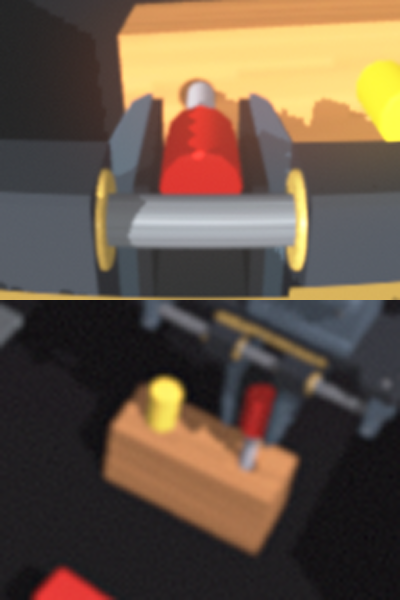

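Request:
{"op": "jog_arm", "data": {"plan": [0.02,0,0.75,0,0.08,0,0.56,0,0.12,0,0.56,0,0.17,0,0.54,0,0.21,0,0.52,0,0.26,0,0.52,0,0,0,0,0,0,0,0,0]}}

```text
time_s: 8.3
ee_pos: [492.8, 332.4, 121.4]
ee_rot: [23.4, 89.9, -149.2]
force: [0.2, 1.2, -1.0]
gripper_width: 21.8
```

Run:
```python
from h import *
f,p=snap('wrist','i_wrist'); print(p[1], env.state()['time_s'],env.state()['force'],env.state()['gripper_width'])
g,_=snap('scene','i_scene')
cv2.imwrite('pics/i_z.png',np.vstack([cv2.resize(f[164:308,158:350],(400,300),interpolation=cv2.INTER_CUBIC),cv2.resize(g[215:299,281:393],(400,300),interpolation=cv2.INTER_CUBIC)]))
```

```text
[492.76320053 332.36043399 121.36926646] 8.35 [ 0.47444413  0.8067964  -1.51894097] 21.806481977315073
```

View pics/i_z.png

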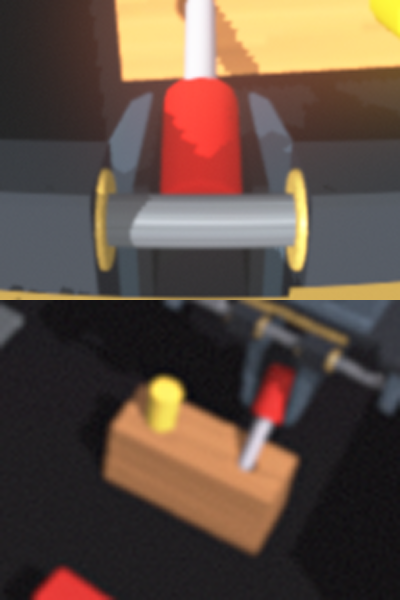

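Request:
{"op": "jog_arm", "data": {"plan": [-0.9,0,0.5,0,-0.9,0,0.5,0,-2,0,0,0,-2.5,0,0,0,-2,0,0,0,0,0,0,0,0,0,0,0]}}

```text
time_s: 8.98
ee_pos: [483.9, 331.5, 206.5]
ee_rot: [-156.0, 89.8, 31.4]
force: [-0.5, 0.4, -1.0]
gripper_width: 21.5
```

Run:
```python
from h import *
f,p=snap('wrist','j_wrist'); print(p[1], env.state()['time_s'],env.state()['force'],env.state()['gripper_width'])
g,_=snap('scene','j_scene')
u,v=proj('scene',p[1]-[0,0,20]); u,v=int(u),int(v);print(u,v)
cv2.imwrite('pics/j_z.png',np.vstack([cv2.resize(f[164:308,158:350],(400,300),interpolation=cv2.INTER_CUBIC),cv2.resize(g[v-42:v+42,u-56:u+56],(400,300),interpolation=cv2.INTER_CUBIC)]))
```

```text
[483.91891222 331.50099329 206.48135569] 9.0333 [ 0.47524656  1.01193226 -0.99676979] 21.731108090048423
366 215
```

View pics/j_z.png

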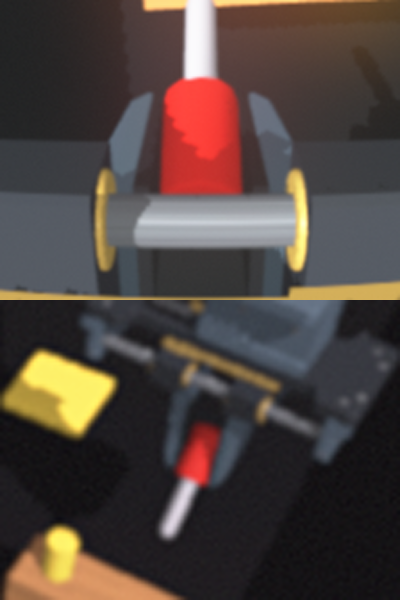

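Run:
```python
from h import *
f,p=load('j_wrist'); g=cv2.imread('pics/j_scene.png')
cv2.imwrite('pics/j_w2.png',cv2.resize(f[110:230,174:334],(800,600),interpolation=cv2.INTER_CUBIC))
T=[]
for n,x,y in [('tip',168,533),('sh',189,481),('top',208,428)]:
    P=onplane('scene',366-56+x/3.571,215-42+(y-300)/3.571,p[1],p[0][:,1]); t=p[0].T@(P-p[1]); T.append(t); print(n,t)
d=T[0]-T[1]; print(np.linalg.norm(d),np.degrees(np.arctan2(-d[2],d[0])))
```

```text
tip [ 7.20396207e+01  1.87865522e-14 -3.27016405e+01]
sh [ 3.41166070e+01 -3.54529232e-14 -1.56254387e+01]
top [-7.76517836e+00  6.27952920e-14 -4.63685455e+00]
41.59028289683848 24.241370495584434
```

View pics/j_w2.png

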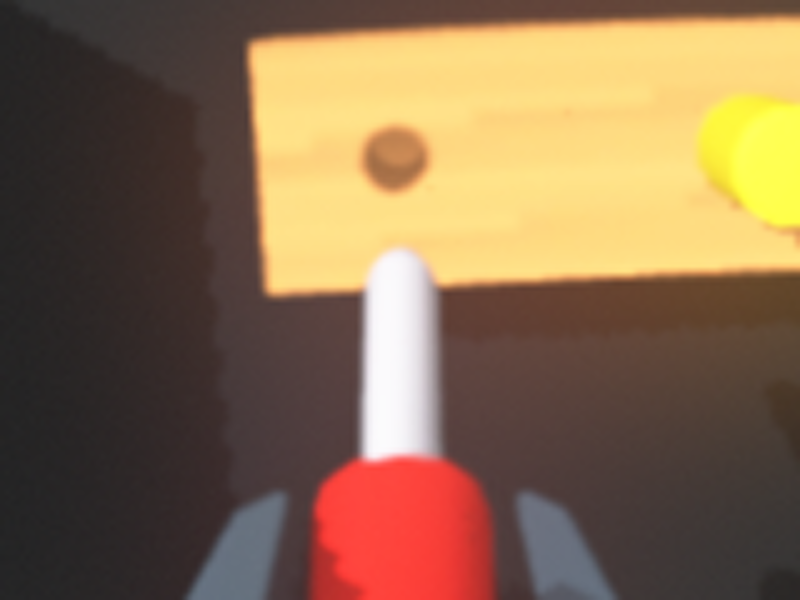

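Run:
```python
from h import *
f,p=load('j_wrist')
o,d=ray('wrist',254.2,159.6,p); o=p[0].T@(o-p[1]); d=p[0].T@d
o2,d2=ray('wrist',254,110+457/5,p); d2=p[0].T@d2
for px in (6,9,12):
  for th in (22,24,26,28,30,32,34):
    t=np.radians(th); L=76.8-px; x=px+L*np.cos(t); z=-L*np.sin(t)
    lam=(x-o[0])/d[0]; q=px+(32.8-px)*np.cos(t)+11*np.sin(t)*-1; 
    # near-camera upper(-z side) rim of shoulder: center+11*(-sin... perpendicular)
    c=np.array([px+(32.8-px)*np.cos(t), -(32.8-px)*np.sin(t)]); rim=c+11*np.array([-np.sin(t),-np.cos(t)])
    lam2=(rim[0]-o[0])/d2[0]
    print(px,th,'tip resid z',round((o+lam*d)[2]-z,1),'rim resid',round((o+lam2*d2)[2]-rim[1],1))
```

```text
6 22 tip resid z -12.8 rim resid -0.8
6 24 tip resid z -10.7 rim resid -0.4
6 26 tip resid z -8.6 rim resid 0.1
6 28 tip resid z -6.6 rim resid 0.5
6 30 tip resid z -4.6 rim resid 0.9
6 32 tip resid z -2.7 rim resid 1.2
6 34 tip resid z -0.9 rim resid 1.6
9 22 tip resid z -13.9 rim resid -1.9
9 24 tip resid z -11.8 rim resid -1.5
9 26 tip resid z -9.9 rim resid -1.1
9 28 tip resid z -7.9 rim resid -0.8
9 30 tip resid z -6.1 rim resid -0.5
9 32 tip resid z -4.2 rim resid -0.2
9 34 tip resid z -2.5 rim resid 0.0
12 22 tip resid z -15.0 rim resid -2.9
12 24 tip resid z -13.0 rim resid -2.6
12 26 tip resid z -11.1 rim resid -2.3
12 28 tip resid z -9.3 rim resid -2.1
12 30 tip resid z -7.5 rim resid -1.9
12 32 tip resid z -5.7 rim resid -1.6
12 34 tip resid z -4.1 rim resid -1.5
```

Request:
{"op": "jog_arm", "data": {"plan": [0,3.58,0.717,0,0,3.58,0.717,0,0,3.58,0.717,0,0,3.58,0.717,0,0,3.58,0.717,0,0,3.58,0.717,0,0,3.58,0.717,0,0,3.58,0.717,0,0,3.58,0.717,0,1.5,0,0,0,1.5,0,0,0,0,0,0,0]}}

```text
time_s: 10.08
ee_pos: [458.4, 2.7, 171.4]
ee_rot: [-7.9, 89.5, 179.4]
force: [-0.6, 0.2, 0.3]
gripper_width: 21.5
```

Run:
```python
from h import *
f,p=snap('wrist','k_wrist'); print(p, env.state()['time_s'],env.state()['force'],env.state()['gripper_width'])
g,_=snap('scene','k_scene')
u,v=proj('scene',[500,8,110]); u,v=int(u),int(v);print(u,v)
cv2.imwrite('pics/k_z.png',np.hstack([cv2.resize(f[110:254,174:334],(400,360),interpolation=cv2.INTER_CUBIC),cv2.resize(g[v-42:v+42,u-46:u+46],(400,365),interpolation=cv2.INTER_CUBIC)[:360]]))
```

```text
(array([[-8.50136638e-03,  1.27007000e-01, -9.91865388e-01],
       [ 9.63274222e-05, -9.91901124e-01, -1.27012402e-01],
       [-9.99963858e-01, -1.17532280e-03,  8.42028061e-03]]), array([458.38861265,   2.70538032, 171.38942933])) 10.1333 [ 0.49681573 -0.16505988 -0.55096133] 21.728659545607854
266 182
```

View pics/k_z.png

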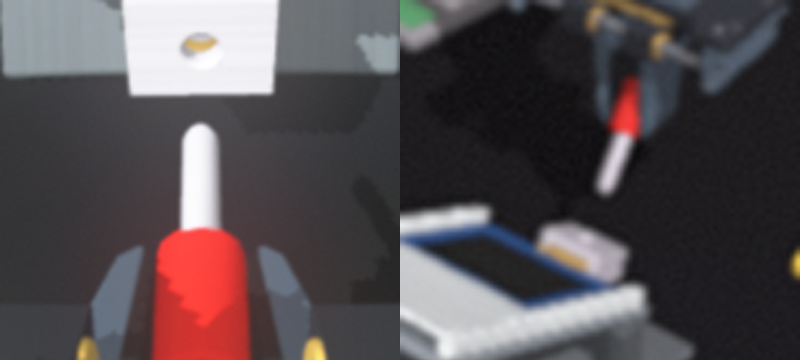

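Run:
```python
from h import *
f,p=load('k_wrist')
cv2.imwrite('pics/k_w2.png',cv2.resize(f[105:175,205:305],(800,560),interpolation=cv2.INTER_CUBIC))
Y=onz('wrist',254.8,130,75,p); print(Y,'tool',p[0].T@(Y-p[1]))
o,d=ray('wrist',254.2,159.6,p)
for z in (60,64,68,72): 
    q=p[0].T@(o-p[1]); e=p[0].T@d; print((q+e*(z-q[0])/e[0]).round(1))
```

```text
[516.80348628   9.97446876  75.        ] tool [ 95.8900396    0.32216958 -59.67458174]
[ 60.   -0.2 -41.3]
[ 64.   -0.2 -40.6]
[ 68.   -0.2 -39.9]
[ 72.   -0.2 -39.2]
```

View pics/k_w2.png

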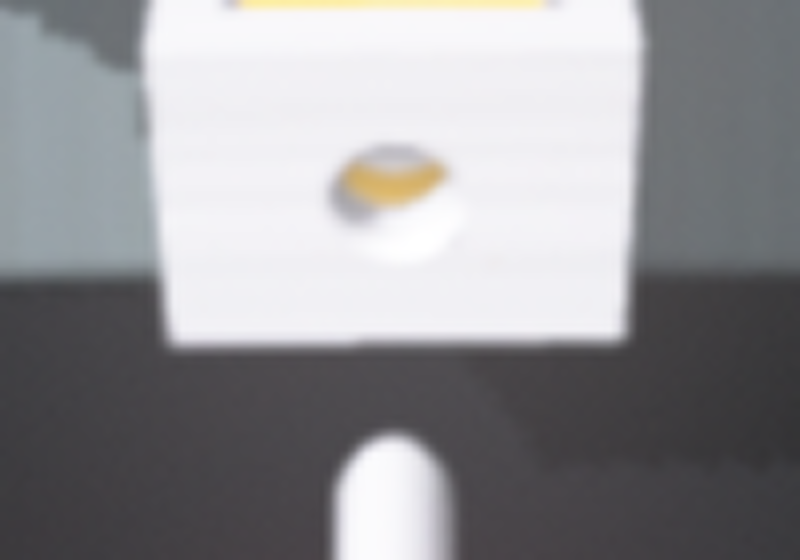

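Request:
{"op": "jog_arm", "data": {"plan": [0.5,0.05,-0.45,0,0.5,0,-0.45,0,0.5,0,-0.45,0,0.5,0,-0.5,0,0,0,0,0,0,0,0,0]}}

```text
time_s: 10.68
ee_pos: [479.9, 5.6, 154.4]
ee_rot: [-2.8, 89.9, -175.4]
force: [-0.1, 0.1, -1.0]
gripper_width: 21.8
```

Run:
```python
from h import *
f,p=snap('wrist','l_wrist'); print(p, env.state()['time_s'],env.state()['force'],env.state()['gripper_width'])
g,_=snap('scene','l_scene')
u,v=proj('scene',[510,9,90]); u,v=int(u),int(v);print(u,v)
cv2.imwrite('pics/l_z.png',np.hstack([cv2.resize(f[110:230,187:320],(400,360),interpolation=cv2.INTER_CUBIC),cv2.resize(g[v-27:v+27,u-30:u+30],(400,360),interpolation=cv2.INTER_CUBIC)]))
```

```text
(array([[-1.05881279e-03,  1.29440924e-01, -9.91586570e-01],
       [-8.55226524e-05, -9.91587134e-01, -1.29440907e-01],
       [-9.99999436e-01, -5.22505734e-05,  1.06097527e-03]]), array([479.91887746,   5.6221209 , 154.35980472])) 10.7333 [-0.54911952  0.08719864 -0.6520609 ] 21.87354823517203
264 189
```

View pics/l_z.png

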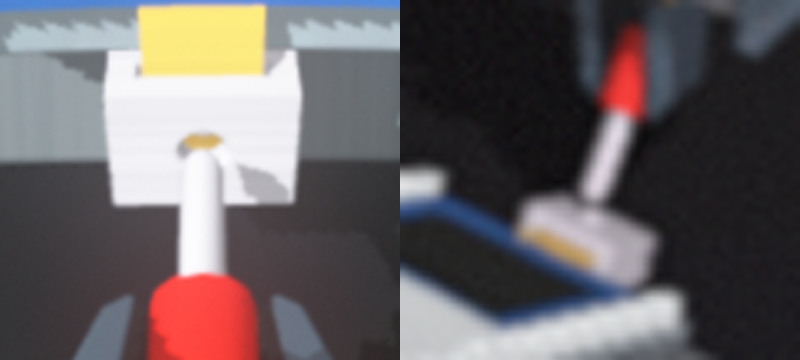

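Request:
{"op": "jog_arm", "data": {"plan": [0.26,0,-0.1,0,0.26,0,-0.1,0,0,0,0,0,0,0,0,0]}}

```text
time_s: 11.12
ee_pos: [481.7, 5.6, 149.5]
ee_rot: [11.4, 90.0, -161.2]
force: [0.3, -0.1, -1.4]
gripper_width: 21.7
```

Run:
```python
from h import *
f,p=snap('wrist','m_wrist'); print(p[1], env.state()['time_s'],env.state()['force'],env.state()['gripper_width'])
g,_=snap('scene','m_scene')
u,v=264,189
cv2.imwrite('pics/m_z.png',np.hstack([cv2.resize(f[130:210,207:300],(400,360),interpolation=cv2.INTER_CUBIC),cv2.resize(g[v-27:v+27,u-30:u+30],(400,360),interpolation=cv2.INTER_CUBIC)]))
```

```text
[481.66055086   5.62023872 149.50525421] 11.1667 [-0.5067682   1.47530766 -1.11079351] 21.410520919911452
```

View pics/m_z.png

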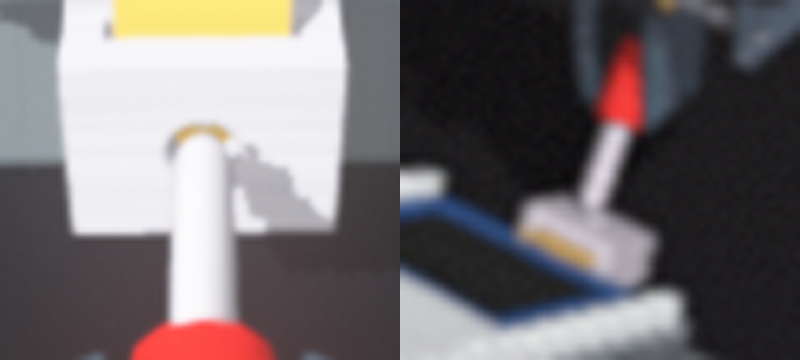

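Request:
{"op": "jog_arm", "data": {"plan": [0.17,0,-0.03,0,0.17,0,-0.05,0,0,0,0,0,0,0,0,0]}}

```text
time_s: 11.55
ee_pos: [482.5, 5.8, 146.1]
ee_rot: [8.7, 90.0, -163.9]
force: [0.2, 0.1, -0.2]
gripper_width: 21.7
```

Run:
```python
from h import *
f,p=snap('wrist','n_wrist'); print(p[1], env.state()['time_s'],env.state()['force'],env.state()['gripper_width'])
g,_=snap('scene','n_scene')
u,v=264,189
cv2.imwrite('pics/n_z.png',np.hstack([cv2.resize(f[130:210,207:300],(400,360),interpolation=cv2.INTER_CUBIC),cv2.resize(g[v-27:v+27,u-30:u+30],(400,360),interpolation=cv2.INTER_CUBIC)]))
```

```text
[482.50212415   5.7722145  146.07293676] 11.6 [0.34410368 0.10168793 0.45950775] 21.46643356975111
```

View pics/n_z.png

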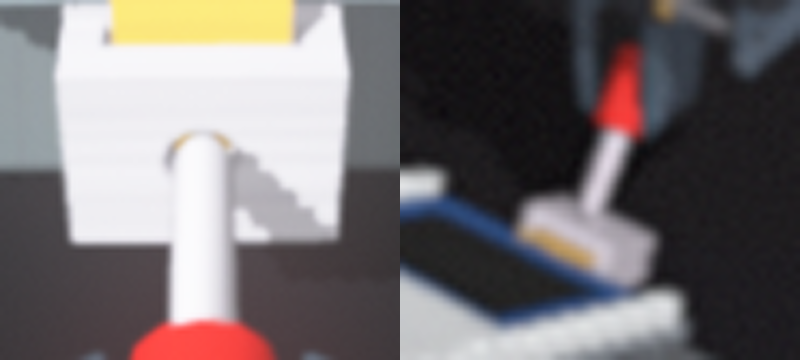

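Request:
{"op": "jog_arm", "data": {"plan": [0.2,0,-0.05,0,0.2,0,-0.1,0,0.2,0,-0.1,0,0,0,0,0,0,0,0,0]}}

```text
time_s: 12.07
ee_pos: [483.5, 6.0, 140.7]
ee_rot: [-0.4, 89.8, -173.0]
force: [-6.2, -0.7, 7.3]
gripper_width: 21.7
```

Run:
```python
from h import *
f,p=snap('wrist','o_wrist'); print(p[1], env.state()['time_s'],env.state()['force'],env.state()['gripper_width'])
g,_=snap('scene','o_scene')
u,v=264,189
cv2.imwrite('pics/o_z.png',np.hstack([cv2.resize(f[130:210,207:300],(400,360),interpolation=cv2.INTER_CUBIC),cv2.resize(g[v-27:v+27,u-30:u+30],(400,360),interpolation=cv2.INTER_CUBIC)]))
```

```text
[483.47940764   5.95059519 140.66794006] 12.1167 [-5.37164754 -1.2768276   7.34595884] 21.91257187685502
```

View pics/o_z.png

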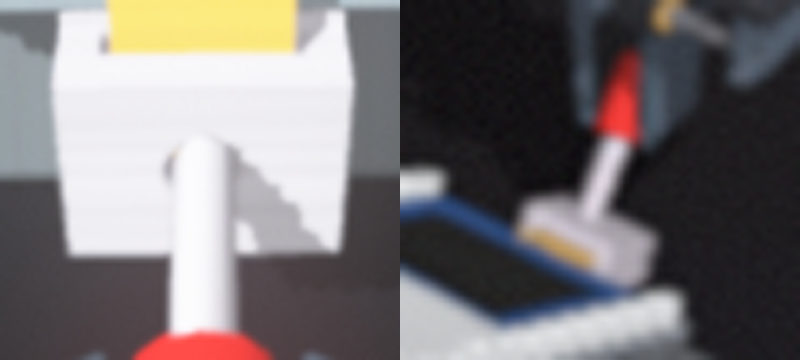

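Request:
{"op": "jog_arm", "data": {"plan": [-0.25,0,0.15,0,0.1,0,0.27,0,0,0,0,0,0.26,0,-0.15,0,0,0,0,0,0,0,0,0]}}

```text
time_s: 12.67
ee_pos: [482.1, 5.7, 139.0]
ee_rot: [0.4, 89.9, -172.2]
force: [-2.3, 0.6, 2.9]
gripper_width: 22.0
```

Run:
```python
from h import *
f,p=snap('wrist','q_wrist'); print(p[1], env.state()['time_s'],env.state()['force'],env.state()['gripper_width'])
g,_=snap('scene','q_scene')
u,v=264,189
cv2.imwrite('pics/q_z.png',np.hstack([cv2.resize(f[130:210,207:300],(400,360),interpolation=cv2.INTER_CUBIC),cv2.resize(g[v-27:v+27,u-30:u+30],(400,360),interpolation=cv2.INTER_CUBIC)]))
```

```text
[482.08309138   5.72932305 139.0277082 ] 12.7167 [-3.18331516 -0.21139923  3.11308232] 21.861809120098307
```

View pics/q_z.png

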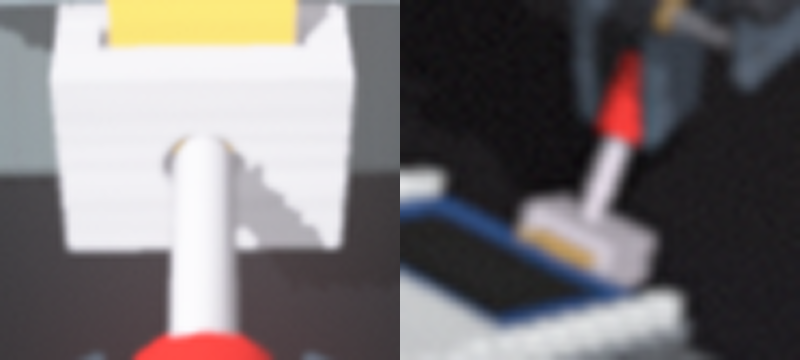

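Request:
{"op": "jog_arm", "data": {"plan": [0.05,0,0.2,0,0,0,0,0,0.2,0,-0.05,0,0.17,0,-0.1,0,0,0,0,0,0,0,0,0]}}

```text
time_s: 13.27
ee_pos: [482.0, 5.7, 134.7]
ee_rot: [20.4, 90.0, -152.2]
force: [-0.1, -0.2, -1.0]
gripper_width: 22.0
```

Run:
```python
from h import *
f,p=snap('wrist','r_wrist'); print(p[1], env.state()['time_s'],env.state()['force'],env.state()['gripper_width'])
g,_=snap('scene','r_scene')
u,v=264,189
cv2.imwrite('pics/r_z.png',np.hstack([cv2.resize(f[130:210,207:300],(400,360),interpolation=cv2.INTER_CUBIC),cv2.resize(g[v-27:v+27,u-30:u+30],(400,360),interpolation=cv2.INTER_CUBIC)]))
```

```text
[481.99464821   5.68775537 134.66785814] 13.3167 [ 0.30989368  0.56640111 -0.88866455] 21.711523285048024
```

View pics/r_z.png

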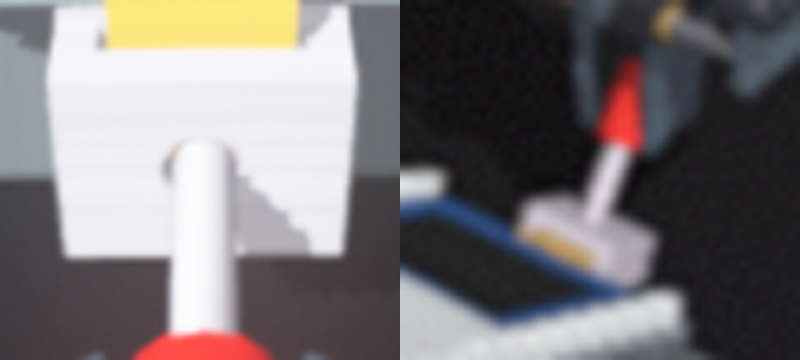

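Request:
{"op": "jog_arm", "data": {"plan": [0.17,0,-0.1,0,0.17,0,-0.1,0,0.17,0,-0.1,0,0,0,0,0]}}

```text
time_s: 13.7
ee_pos: [484.9, 6.1, 129.4]
ee_rot: [1.9, 90.0, -170.7]
force: [-0.7, 0.4, -0.6]
gripper_width: 21.4
```

Request:
{"op": "jog_arm", "data": {"plan": [0.17,0,-0.1,0,0.17,0,-0.1,0,0.17,0,-0.1,0,0,0,0,0]}}

```text
time_s: 14.03
ee_pos: [488.1, 6.5, 124.4]
ee_rot: [107.0, 90.0, -65.6]
force: [-0.5, 0.4, -0.6]
gripper_width: 21.8
```

Run:
```python
from h import *
f,p=snap('wrist','s_wrist'); print(p[1], env.state()['time_s'],env.state()['force'],env.state()['gripper_width'])
g,_=snap('scene','s_scene')
u,v=264,189
cv2.imwrite('pics/s_z.png',np.hstack([cv2.resize(f[130:210,207:300],(400,360),interpolation=cv2.INTER_CUBIC),cv2.resize(g[v-27:v+27,u-30:u+30],(400,360),interpolation=cv2.INTER_CUBIC)]))
```

```text
[488.06521298   6.45556102 124.42377617] 14.0833 [-0.10693569  1.06756473 -1.11594733] 21.768909476956438
```

View pics/s_z.png

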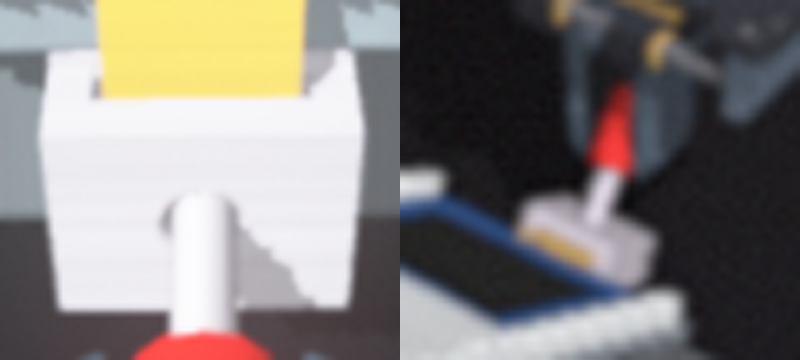

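Request:
{"op": "jog_arm", "data": {"plan": [0.17,0,-0.1,0,0.17,0,-0.1,0,0.17,0,-0.1,0,0,0,0,0]}}

```text
time_s: 14.47
ee_pos: [490.8, 6.9, 119.2]
ee_rot: [-3.1, 90.0, -175.7]
force: [-0.2, 0.8, -0.1]
gripper_width: 21.7
```

Request:
{"op": "jog_arm", "data": {"plan": [0.17,0,-0.1,0,0.17,0,-0.1,0,0.17,0,-0.1,0,0,0,0,0]}}

```text
time_s: 14.8
ee_pos: [493.8, 7.3, 114.1]
ee_rot: [1.2, 90.0, -171.4]
force: [-0.2, 0.5, -1.1]
gripper_width: 21.7
```

Request:
{"op": "jog_arm", "data": {"plan": [0.17,0,-0.1,0,0.17,0,-0.1,0,0,0,0,0]}}

```text
time_s: 15.05
ee_pos: [496.0, 7.5, 110.9]
ee_rot: [158.4, 90.0, -14.2]
force: [-0.1, -0.5, -0.7]
gripper_width: 22.0
```

Run:
```python
from h import *
f,p=snap('wrist','t_wrist'); print(p[1], env.state()['time_s'],env.state()['force'],env.state()['gripper_width'])
g,_=snap('scene','t_scene')
u,v=264,189
cv2.imwrite('pics/t_z.png',np.hstack([cv2.resize(f[130:250,187:320],(400,360),interpolation=cv2.INTER_CUBIC),cv2.resize(g[v-27:v+27,u-30:u+30],(400,360),interpolation=cv2.INTER_CUBIC)]))
```

```text
[495.99658459   7.50543441 110.86822462] 15.1 [-0.68291562  0.94589996 -2.22877723] 21.73888074727517
```

View pics/t_z.png

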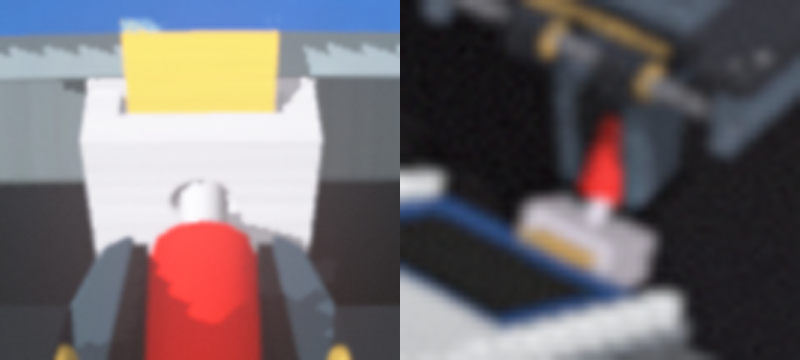

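Request:
{"op": "jog_arm", "data": {"plan": [0.17,0,-0.1,0,0.17,0,-0.1,0,0.17,0,-0.1,0,0.09,0,-0.05,0,0,0,0,0]}}

```text
time_s: 15.57
ee_pos: [499.8, 7.9, 105.1]
ee_rot: [168.2, 90.0, -4.4]
force: [1.4, 0.7, -1.0]
gripper_width: 21.9
```

Run:
```python
from h import *
f,p=snap('wrist','u_wrist'); print(p[1], env.state()['time_s'],env.state()['force'],env.state()['gripper_width'])
g,_=snap('scene','u_scene')
u,v=264,189
cv2.imwrite('pics/u_z.png',np.hstack([cv2.resize(f[130:250,187:320],(400,360),interpolation=cv2.INTER_CUBIC),cv2.resize(g[v-27:v+27,u-30:u+30],(400,360),interpolation=cv2.INTER_CUBIC)]))
```

```text
[499.76278832   7.9413511  105.05892757] 15.6167 [ 1.90073153  0.21742135 -0.88248124] 21.99189010615583
```

View pics/u_z.png

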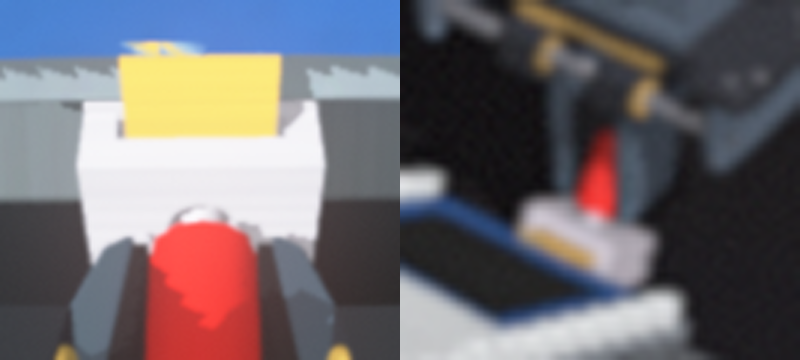

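Request:
{"op": "jog_arm", "data": {"plan": [0,0,0,0,0,0,0,0,0,0,0,0,0,0,0,0,0,0,0,0], "claw": 4.4}}

```text
time_s: 16.08
ee_pos: [499.2, 7.9, 105.2]
ee_rot: [73.4, 90.0, -99.2]
force: [0.5, 0.5, -0.4]
gripper_width: 43.9
```

Run:
```python
from h import *
f,p=snap('wrist','v_wrist'); print(p[1], env.state()['time_s'],env.state()['force'],env.state()['gripper_width'])
g,_=snap('scene','v_scene')
u,v=264,189
cv2.imwrite('pics/v_z.png',np.hstack([cv2.resize(f[130:250,187:320],(400,360),interpolation=cv2.INTER_CUBIC),cv2.resize(g[v-27:v+27,u-30:u+30],(400,360),interpolation=cv2.INTER_CUBIC)]))
```

```text
[499.16593337   7.8883084  105.17952113] 16.1333 [-0.675374    0.36000176  0.42493713] 44.06493639272608
```

View pics/v_z.png

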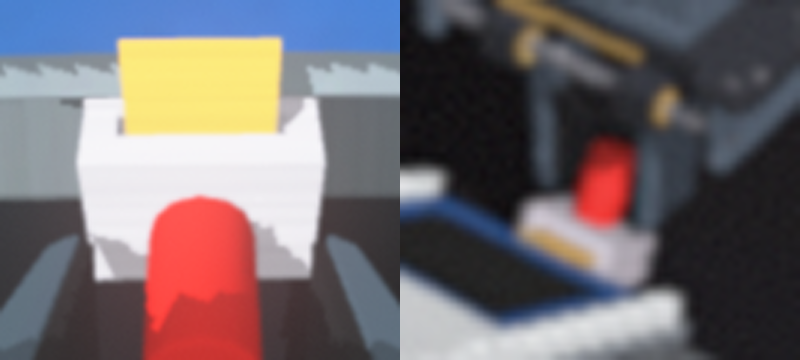

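Request:
{"op": "jog_arm", "data": {"plan": [-2,0,0,0,-3.5,0,0,0,-3.5,0,0,0,-3.5,0,-2,0,-1.5,0,-3,0,0,0,-2,0,0,0,0,0,0,0,0,0]}}

```text
time_s: 16.85
ee_pos: [568.8, 17.1, 244.6]
ee_rot: [-0.2, 89.9, -172.8]
force: [-1.3, 0.5, -1.0]
gripper_width: 44.0
```

Run:
```python
from h import *
f,p=snap('wrist','w_wrist'); print(p[1], env.state()['time_s'],env.state()['force'],env.state()['gripper_width'])
g,_=snap('scene','w_scene')
u,v=264,189
cv2.imwrite('pics/w_z.png',np.hstack([cv2.resize(f[140:260,187:320],(400,360),interpolation=cv2.INTER_CUBIC),cv2.resize(g[v-27:v+27,u-30:u+30],(400,360),interpolation=cv2.INTER_CUBIC)]))
t,_=snap('top','w_top'); cv2.imwrite('pics/w_t.png',cv2.resize(t,(800,600)))
```

```text
[568.80825596  17.06076239 244.6164297 ] 16.9 [-0.25778807  0.3341701  -0.14728371] 44.09481743159655
```

View pics/w_z.png

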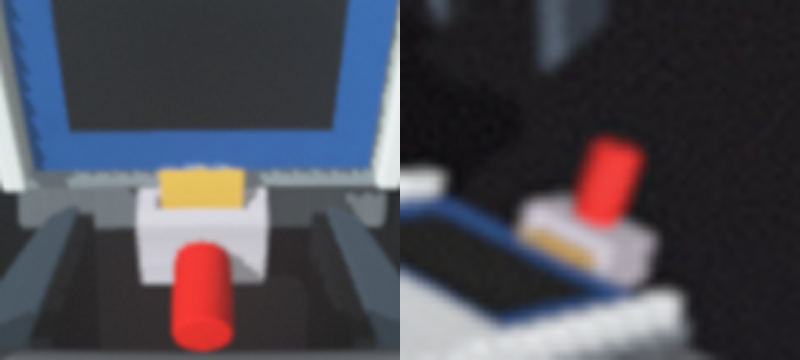

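View pics/w_scene.png

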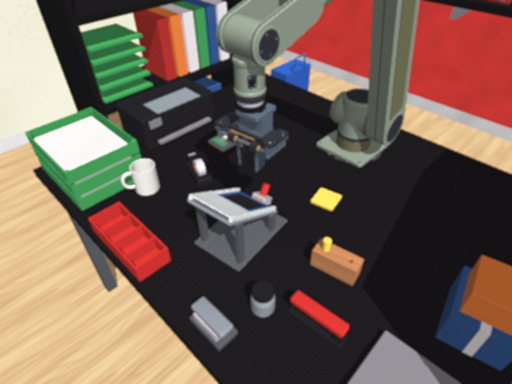

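Run:
```python
from h import *
f,p=load('w_wrist'); Y=np.array([516.8,10.2,75.]); F=yframe(Y,7.6); n=F[2]
g=cv2.imread('pics/w_scene.png')
for nm,im,s in (('wrist',f,3.0),('scene',g,6.67)):
    hsv=cv2.cvtColor(im,cv2.COLOR_BGR2HSV)
    m=(((hsv[...,0]<8)|(hsv[...,0]>172))&(hsv[...,1]>150)&(hsv[...,2]>90)).astype(np.uint8)
    k,l,st,c=cv2.connectedComponentsWithStats(m)
    for h in (0,3,6):
        C=[]
        for e in (h,h+36):
            for a in np.linspace(0,2*np.pi,40):
                C.append(proj(nm,Y+n*e+11*(np.cos(a)*F[0]+np.sin(a)*F[1]),p))
        C=np.array(C); print(nm,h,'pred bbox',C.min(0).round(1),C.max(0).round(1))
    cc=C.mean(0); i=min(range(1,k),key=lambda i:np.hypot(*(c[i]-cc))+ (1e3 if st[i,4]<50 else 0)); print('obs',st[i,:2],st[i,:2]+st[i,2:4])
# plate: patch lower edge in crop
for x,y in [(72,130),(333,130)]: print(yk(187+x/3.0075,140+y/3,-9,p,Y,7.6))
a=cv2.imread('pics/a_top.png'); b=cv2.imread('pics/w_top.png')
```

```text
wrist 0 pred bbox [244.2 218.7] [264.8 256.6]
wrist 3 pred bbox [244.2 220.8] [264.8 258.9]
wrist 6 pred bbox [244.1 222.9] [264.9 261.2]
obs [244 221] [265 257]
scene 0 pred bbox [259.3 182.2] [269.8 196. ]
scene 3 pred bbox [259.6 181.3] [270.1 195.1]
scene 6 pred bbox [259.9 180.4] [270.4 194.2]
obs [260 183] [271 195]
[57.5 44.6 -9. ]
[ 57.1 -44.8  -9. ]
```

View pics/w_t.png

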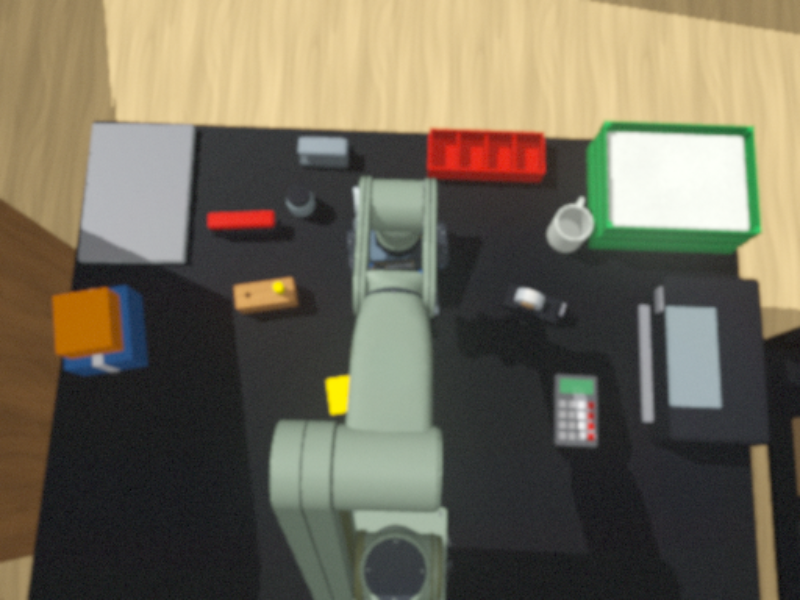

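```bash
python3 -c "
from workcell import env
print(env.state()['force'],env.state()['time_s']); env.job_done()"
```

```text
[-0.12309405  0.49440153  0.42293567] 17.0
the job is handed in; nothing more can be done
```

The job is done and handed in at 17.0 s of the 72 s allowed. My last camera checks showed everything in place, but handing in gives no verdict.

- **Plate:** one fingertip drag took it home. Its patch edges read within about 1 mm of the home position, and the brass eye showed in line with the bore.
- **Red pin:** I tilted it about 30° in the grip by levering it against the rest's bore. I then lowered it along the bore axis through both ears and the eye. The tip first touched the uphill rim of the bore, so I backed off and shifted it a few mm towards the robot before it went in. I let go a few mm short and it dropped the rest of the way.
- **Seating:** the knob's outline in the wrist and scene pictures matches a flush fit to within about 1–2 mm.
- **Other things:** the top picture shows the yellow pin and the other desk items where they were. I judged this by eye and did not measure it. The gripper is clear of everything.

**Disagreement:** the scene and wrist cameras differed by about 5 mm on where the tilted pin's tip was. I relied on the wrist view and the contact forces for the insertion.

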